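# Set the two knurled wheels of a bag sealer

### The job

With a fingertip, roll each of the bag sealer's two knurled thumbwheels, click by click, until its broad flat setting bar clicks in at the top of the wheel, in line with the long mark on the housing. Only press lightly on the rims and stroke them: do not pinch the wheels, and leave the things on and around the sealer where they are.

Things in the scene. Friction and masses are not known exactly. Their poses are not given: they have to be found in the camera images.
- sealer: Grey tabletop bag sealer fixed to the worktop, 228 x 270 mm. Origin on the worktop under it; x to its back, y to its left, z up. Control box in front (x -105 to 45 mm, flat top 100 mm high), sealing bed and metal jaw behind, under 125 mm high. Two black knurled thumbwheels stand out of the top side by side; beside each lie five white ticks, one per click, the middle one long.
- left_mount: Sprung mount of the left wheel; origin at the wheel's centre, x -20, y +60, z 75 mm of the sealer, same axes. The wheel turns about y, is 24 mm wide, radius 40.5 mm over its ribs: its top is 115.5 mm above the worktop, 15.5 mm above the housing. Pressed from above, the whole wheel gives up to 6 mm (about 2.5 N to begin, then 2 N per mm) and springs back.
- right_mount: Sprung mount of the right wheel; origin at the wheel's centre, x -20, y -60, z 75 mm of the sealer; otherwise the same as the left one.
- left_wheel (a joint): Angle of the left wheel, rad. 0: its setting bar (white, 6 mm broad, flat, across the rim) is at the top, at the long mark. Positive: bar and top of the rim rolled to the sealer's back (+x). Sprung clicks every 0.393 rad (15.9 mm of rim); past half way it snaps to the next click when let go. Takes about 1.2 N at the rim. Stops: 2 clicks to the front, 1 back. Starts one or two clicks to the front.
- right_wheel (a joint): Angle of the right wheel, rad; the same convention and clicks. Stops: 1 click to the front, 2 to the back. Starts one or two clicks to the back (positive).
- peg_0: Bundle of two small wooden pegs, 62 x 15 x 11 mm, loose on top of the sealer between the wheels; leave it. Origin: centre of its underside.
- ticket_pad: White pad of tickets, 60 x 85 x 19 mm, loose to the left of the sealer; leave it. Origin: centre of its underside.
- tape_roll_a: Roll of brown packing tape, 79 mm across, 37 mm high, loose to the right of the sealer; leave it. Origin: centre of its underside.
- ramekin_0: White ribbed ramekin, 68 mm across, 36 mm high, loose in front of the sealer; leave it. Origin: centre of its underside.
- stapler: Desk stapler, 120 x 32 x 44 mm, loose in front of the sealer, towards its left; leave it. Origin: centre of its underside.
- mug_navy: Dark blue mug, 68 x 90 x 62 mm, loose to the right of the sealer, near its front; leave it. Origin: centre of its underside.

How it is judged:
By the outcome, as a careful person would: the job done as asked, in the order asked, and still so for the second after the job is handed in, with the robot touching nothing.
It also fails if it takes over 48 s, if anything falls off the work surface, if the arm or the gripper's body presses on something with over 40 N, if the wrist force passes 120 N, or if a joint passes its speed limit or range.

### The arm

A 6-joint arm with a two-finger parallel gripper is mounted at the origin on a cart in front of the work surface, level with it; the furniture and walls round the work are solid. World frame = base frame: x ahead of the robot, y to its left, z up, the work surface at z = 0. Lengths are in m, angles in rad, forces in N, time in s.
With the tool pointing down it reaches from about 0.35 to 0.85 m from the base axis. Payload 8.1 kg.
Tool frame: the origin (TCP) lies at the very end of the fingers, on their centre line; the grasp point (between the pads) lies 19 mm behind it; z points along the fingers, y is the line along which they close (so a half turn about z gives the same grasp; the last joint's range is limited). The gripper opens to 93 mm and grips with 3 to 60 N. Pads are 15 mm wide; open, the fingers measure 128 mm over their backs; the gripper's body (75 mm by 188 mm) begins 65 mm behind the grasp point.
Start: joints at [-1.319, 0.13, 1.488, -0, 1.523, -0.085], TCP at [0.198, -0.566, 0.219] pointing down, gripper open.
Joint ranges: [-2.96, 2.96], [-0.89, 2.26], [0.02, 2.5], [-1.34, 4.48], [0, 2.73], [-2.66, 2.66]. Speed limits (rad/s): [2.39, 2.39, 2.79, 3.14, 3.14, 3.14].

### API

Orientations are given as a rotation vector (axis times angle).
In Python, from plant import read_state, eyes, workorder gives the robot as it stands. The module is installed in compiled form; this text tells all that it offers.
- The arm moves only by the tool play_rows, never from a script. Its argument "targets" is one flat list of numbers, 4 for each row, row after row: the shift along the tool's x, y, z in cm, then the turn about the tool's z in degrees. In form: [dx, dy, dz, roll, dx, dy, dz, roll, ...]. A call has 1 to 8 rows; each row is the pose to reach, as a shift and turn from the pose commanded when the call began, along the tool's axes at that moment; what a row does not reach only later rows make up. A row lasts 1/12 s, in which the tool goes at most 41.7 mm and 7.16 degrees, less where a joint would pass 70% of its speed; a pose out of reach is approached as far as the arm can. A call with a gripper value outside its range is refused whole. "grip" is the finger opening in cm, from 0 to 9.3, set as the call begins (left out, the last holds). The fingers move at their own pace and stop on an object; "grip_force" is the grip in N (left out, the last holds). Time passes only in rows, so rows that repeat a pose let the fingers close. It gives the time, the measured TCP pose, the force, the opening and the grip force at its end, in the units of the state.
- read_state(): the state, without advancing time (a new reading comes with each control period).
- eyes.read_camera(name): name is "scene" or "top" or "wrist"; returns a dict with "image" (420x560x3 uint8, red, green, blue), "vfov" (degrees; the focal length in pixels is half the picture's height over the tangent of half this angle, whatever the lens; pixels are square), "cx", "cy" (the principal point, pixels), "cam_to_world" (4x4, takes a point from camera to world coordinates); the wrist camera has in their place "T_tool_cam" (4x4, takes a point from camera to tool coordinates, whose origin is the TCP and whose axes are the flange's). Camera axes: x right, y up, looking along -z (the intrinsics and any distortion apply to the point x, -y, -z); pixel columns grow to the right and rows downward; lengths in m; the calibration is good to about 2 mm. A picture is of the moment at which its call begins: read the wrist's pose just before it. There is no depth.
- workorder.close_job(): hands the job in; it is judged then, once.
The state is a dict: "t": time; "q": joint angles; "dq": joint speeds; "joint_torque": joint torques, N m; "tool_pos": TCP position; "orientation": TCP orientation; "force": force on the tool from outside, world axes, zero at the start; "wrist_torque": the same for the moment, N m; "opening": finger opening in m; "gripper_force": force on a finger pad.
Only numpy, scipy, OpenCV 4.12 (cv2) and the standard library are available. Lean on these libraries where they do the work, as an engineer would, in place of code of your own. Each camera call takes 0.05 s, during which the arm holds its last target. There are 200 camera calls.

## Working session

There is one attempt and no reset: what is moved stays moved. The work goes in short steps, Python scripts to look and compute and a tool call to move; the robot and the scene stay as the last step left them, time stands still between calls to the robot, and variables do not carry over. Pictures are saved under pics/ and viewed, at most 10 in all, crops included, and the job is handed in when it is done.

Besides the shell and the picture viewer there is one more tool, called after "Request:" as name(argument=value, ...) on one line, values as JSON. play_rows: Moves the arm, as the interface text tells. Its arguments: {"type":"object","properties":{"targets":{"type":"array"},"grip":{"type":"number"},"grip_force":{"type":"number"}},"required":["targets"]}

```bash
mkdir -p pics; python3 - <<'E'
from plant import read_state, eyes
import cv2
s=read_state(); print(s)
for n in("top","scene"):
    c=eyes.read_camera(n); cv2.imwrite(f"pics/{n}0.png",cv2.resize(c["image"][:,:,::-1],(784,588)))
    print(n,{k:v for k,v in c.items() if k!="image"})
E
```

```text
{'t': 0.0, 'q': array([-1.31943027e+00,  1.31210524e-01,  1.48929360e+00,  3.67864416e-05,
        1.52296470e+00, -8.53735760e-02]), 'dq': array([ 1.47619752e-04, -8.18935030e-05, -8.07401639e-04,  1.24045661e-03,
       -1.06263757e-03, -2.54232249e-04]), 'joint_torque': array([ 1.94490975e-03, -5.59836566e+01, -4.91759026e+01,  7.69124413e-02,
        3.52145894e-02, -9.81356402e-05]), 'tool_pos': array([ 0.19815393, -0.56573113,  0.21755009]), 'orientation': array([-3.09532239e+00, -5.26137164e-01,  1.86687782e-04]), 'force': array([-0.59013643,  0.73666865, -0.31418939]), 'wrist_torque': array([-0.00681679, -0.04040457, -0.03891622]), 'gripper_force': 0.0, 'opening': 0.09336445651820496}
top {'vfov': 54.15704897752829, 'cx': 280.81313823270904, 'cy': 210.23988342347465, 'cam_to_world': array([[ 0.00679322,  0.99873485, -0.0498253 ,  0.48352846],
       [-0.99996859,  0.00698812,  0.0037386 ,  0.026147  ],
       [ 0.00408206,  0.04979834,  0.99875095,  1.03713757],
       [ 0.        ,  0.        ,  0.        ,  1.        ]])}
scene {'vfov': 51.705161778316906, 'cx': 277.272616325826, 'cy': 205.75625229266888, 'cam_to_world': array([[-0.8370795 ,  0.27206403, -0.47463574,  0.02133486],
       [-0.54703673, -0.42731753,  0.71982675,  0.81360667],
       [-0.00698121,  0.86219539,  0.50652776,  0.63618986],
       [ 0.        ,  0.        ,  0.        ,  1.        ]])}
```

View pics/top0.png

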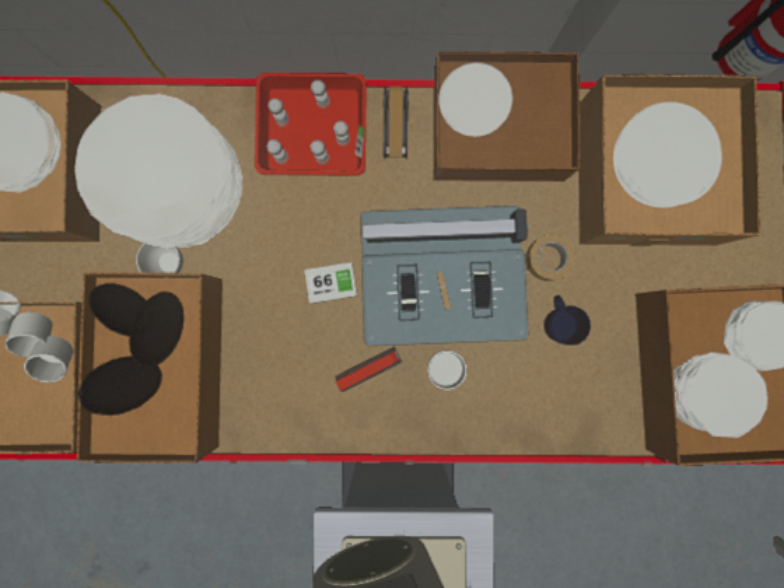

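View pics/scene0.png

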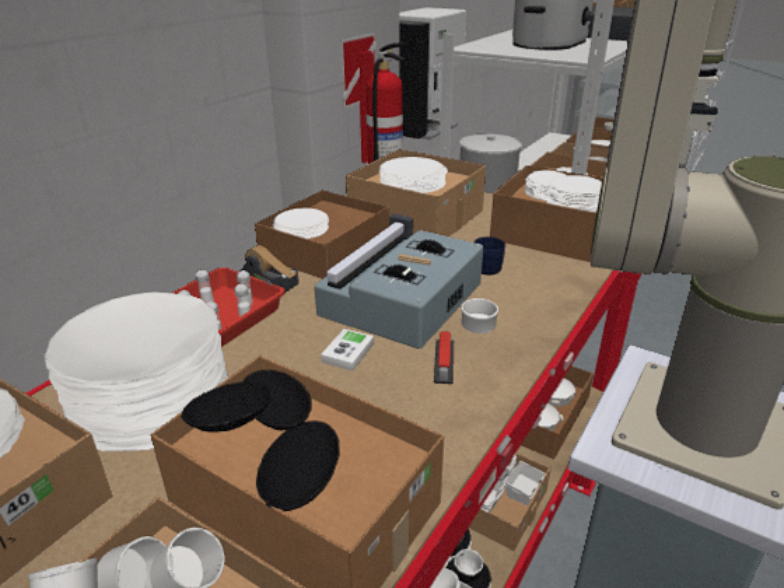

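The top view shows the sealer around (445,290). The left wheel is at (408,292) with a white bar at its front, and the right wheel is at (482,290) with its bar at the back. I'll enlarge that area.

```bash
cat > h.py <<'E'
import numpy as np, cv2
from plant import read_state, eyes
def ray(c,u,v):
    f=210/np.tan(np.radians(c["vfov"])/2); d=np.array([(u-c["cx"])/f,-(v-c["cy"])/f,-1]); T=c["cam_to_world"]
    return T[:3,3],T[:3,:3]@d
def atz(c,u,v,z):
    o,d=ray(c,u,v); return o+d*(z-o[2])/d[2]
def tri(rs):
    A=sum((np.eye(3)-np.outer(d,d)/(d@d)) for o,d in rs); b=sum((np.eye(3)-np.outer(d,d)/(d@d))@o for o,d in rs)
    return np.linalg.solve(A,b)
E
python3 - <<'E'
from h import *
a=eyes.read_camera("top")["image"][135:255,250:385,::-1]
b=eyes.read_camera("scene")["image"][145:250,220:350,::-1]
a=cv2.resize(a,None,fx=5,fy=5,interpolation=cv2.INTER_CUBIC);b=cv2.resize(b,None,fx=5.5,fy=5.5,interpolation=cv2.INTER_CUBIC)
cv2.imwrite("pics/ta.png",a);cv2.imwrite("pics/sb.png",b)
E
```

```text
(no output)
```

View pics/ta.png

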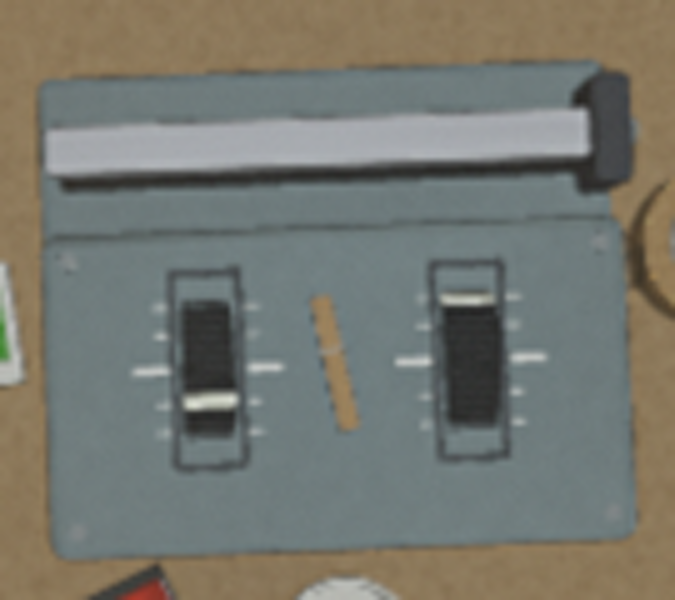

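View pics/sb.png

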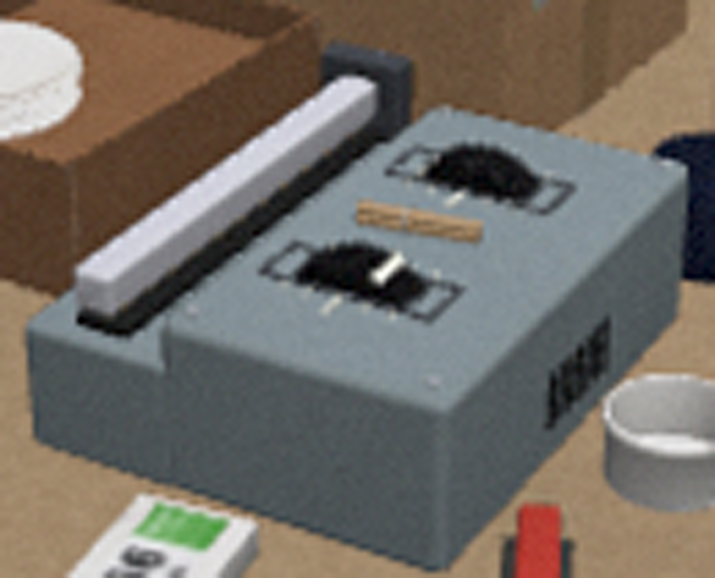

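The left bar, at crop (210,401), sits on the first front tick, so it is one click to the front. The right bar, at (468,298), sits on the outermost back tick, so it is two clicks to the back. In the scene crop the left wheel's long tick has its outer end at (325,313), and the right wheel's at (449,204).

```bash
cat >> h.py <<'E'
from scipy.spatial.transform import Rotation as Ro
E
python3 - <<'E'
from h import *
t=eyes.read_camera("top"); s=eyes.read_camera("scene")
T=lambda x,y:((x+.5)/5-.5+250,(y+.5)/5-.5+135)
S=lambda x,y:((x+.5)/5.5-.5+220,(y+.5)/5.5-.5+145)
for n,a,b in(("Ltick",(133,373),(325,313)),("Rtick",(396,362),(449,204)),("Lbar",(185,404),(378,279))):
    print(n,tri([ray(t,*T(*a)),ray(s,*S(*b))]))
for n,p in(("L0",(133,373)),("L1",(283,366)),("R0",(396,362)),("R1",(546,356))): print(n,atz(t,*T(*p),.1))
st=read_state();print(st["tool_pos"],Ro.from_rotvec(st["orientation"]).as_matrix())
E
```

```text
Ltick [0.53223178 0.03298635 0.10036628]
Rtick [ 0.53799125 -0.0870184   0.10180703]
Lbar [0.51820196 0.00957005 0.11109445]
L0 [0.53258483 0.0331939  0.1       ]
L1 [ 0.53626942 -0.03534642  0.1       ]
R0 [ 0.53846419 -0.08702314  0.1       ]
R1 [ 0.54169613 -0.15567288  0.1       ]
[ 0.19823042 -0.56610082  0.21827335] [[ 9.43835269e-01  3.30416332e-01 -1.78709538e-04]
 [ 3.30416378e-01 -9.43835056e-01  6.35896553e-04]
 [ 4.14382799e-05 -6.59230153e-04 -9.99999782e-01]]
```

Request:
play_rows(targets=[49.6,-42.5,0,16.5,49.6,-42.5,0,16.5,49.6,-42.5,0,16.5,49.6,-42.5,0,16.5,49.6,-42.5,0,16.5,49.6,-42.5,0,16.5,49.6,-42.5,0,16.5,49.6,-42.5,0,16.5], grip=0, grip_force=10)

```text
t: 0.97
tool_pos: [0.3661, -0.2761, 0.2188]
orientation: [3.14, 0.076, 0.001]
force: [1.6, -0.0, 0.2]
opening: 0.0442
gripper_force: 0.0
```

```bash
cat > d.py <<'E'
from h import *
import sys
st=read_state(); R=Ro.from_rotvec(st["orientation"]).as_matrix()
C={"L":np.array([.534,-.001]),"R":np.array([.540,-.121])}[sys.argv[1]]
yaw=np.radians(2.8); x,z=float(sys.argv[2]),float(sys.argv[3])
p=np.r_[C+x*np.array([np.cos(yaw),np.sin(yaw)]),z]
print(st["t"],st["tool_pos"],st["force"],st["opening"],"yaw",np.degrees(np.arctan2(R[1,0],R[0,0])),"tool delta cm",R.T@(p-st["tool_pos"])*100)
E
python3 d.py L -.008 .16
```

```text
0.9667 [ 0.36605097 -0.27613875  0.21880012] [ 1.64806435 -0.02132302  0.24660276] 0.04417257949364456 yaw 2.7748335434788713 tool delta cm [ 17.30442824 -26.67096353   5.87561733]
```

Request:
play_rows(targets=[4,-6,0,0,8,-12.2,0,0,11.5,-17.5,1,0,14.5,-22.5,2,0,16.5,-25.5,3.5,0,17,-26.5,5,0,17,-26.5,5,0,17,-26.5,5,0])

```text
t: 1.63
tool_pos: [0.5231, -0.0018, 0.1677]
orientation: [-3.14, -0.079, 0.0]
force: [-0.5, -0.9, -0.0]
opening: 0.0006
gripper_force: 0.0
```

```bash
python3 d.py L -.008 .125; python3 - <<'E'
from h import *
c=eyes.read_camera("top")["image"][135:255,250:385,::-1]
a=cv2.resize(c,None,fx=4,fy=4,interpolation=cv2.INTER_CUBIC)
w=eyes.read_camera("wrist"); print(w["T_tool_cam"])
cv2.imwrite("pics/w1.png",np.hstack([cv2.resize(w["image"][:,:,::-1],(256,192)),np.zeros((192,4,3),np.uint8)]) if 0 else w["image"][:,:,::-1])
E
```

```text
1.6333 [ 0.52307708 -0.00176514  0.16765984] [-0.50310597 -0.90117369 -0.04351228] 0.0006291542652956786 yaw 2.8787287607715784 tool delta cm [ 0.29476996 -0.0195595   4.26599891]
[[ 5.85152917e-04  9.57306689e-01  2.89073627e-01  7.87253835e-02]
 [ 9.99999609e-01 -3.68411294e-04 -8.04189906e-04 -2.78346957e-04]
 [-6.63358387e-04  2.89073984e-01 -9.57306530e-01 -1.66169256e-01]
 [ 0.00000000e+00  0.00000000e+00  0.00000000e+00  1.00000000e+00]]
```

View pics/w1.png

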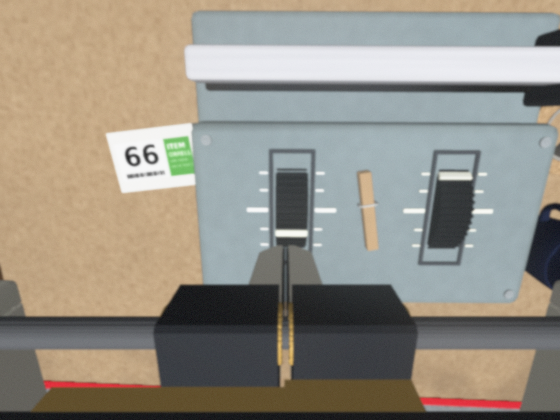

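The wrist view shows the fingertip lined up with the left wheel, just in front of its centre (bar at (291,233), long mark at row 211). I'll descend to just above the rim.

Request:
play_rows(targets=[0.3,0,1.5,0,0.3,0,3,0,0.3,0,4.2,0,0.3,0,4.7,0,0.3,0,4.7,0])

```text
t: 2.15
tool_pos: [0.5241, -0.0052, 0.1202]
orientation: [-3.14, -0.076, 0.004]
force: [-0.8, -1.0, 0.3]
opening: 0.0005
gripper_force: 0.0
```

```bash
python3 d.py L -.008 .1135
```

```text
2.15 [ 0.52413011 -0.00518316  0.12015006] [-0.79250194 -0.97003393  0.3417552 ] 0.0004528465735952444 yaw 2.760257646189821 tool delta cm [ 0.2078045  -0.36953828  0.66455605]
```

Request:
play_rows(targets=[0.1,-0.2,0.2,0,0.1,-0.2,0.4,0,0.1,-0.2,0.6,0,0.1,-0.2,0.7,0,0.1,-0.2,0.7,0])

```text
t: 2.57
tool_pos: [0.5268, -0.0029, 0.1153]
orientation: [3.14, 0.077, 0.002]
force: [-0.3, 0.4, 3.5]
opening: 0.0009
gripper_force: 1.5
```

```bash
python3 d.py L .008 .1135
```

```text
2.5667 [ 0.52681041 -0.00285225  0.11526184] [-0.3102076   0.43860493  3.48503948] 0.0008517002656391677 yaw 2.796625248223723 tool delta cm [ 1.52691965 -0.15000847  0.17804958]
```

Request:
play_rows(targets=[0,0,0.15,0,0.3,0,0.15,0,0.6,0,0.15,0,0.9,0,0.15,0,1.2,0,0.15,0,1.5,0,0.15,0,1.6,0,0.15,0])

```text
t: 3.15
tool_pos: [0.5433, -0.0021, 0.1141]
orientation: [3.14, 0.077, 0.003]
force: [-1.6, -0.3, 5.3]
opening: 0.0007
gripper_force: 2.8
```

```bash
python3 d.py L .008 .1135
```

```text
3.15 [ 0.54334476 -0.00210782  0.11409754] [-1.5506001  -0.2871489   5.34148675] 0.0007006383235029738 yaw 2.7969625890717107 tool delta cm [-0.12805736 -0.15631125  0.05948641]
```

Request:
play_rows(targets=[0,0,-1.0,0,0,0,-3,0,-1,0,-5,0,-3,0,-5,0,-3,0,-5,0])

```text
t: 3.57
tool_pos: [0.5111, -0.0035, 0.1646]
orientation: [3.14, 0.077, 0.001]
force: [0.0, 0.4, 0.1]
opening: 0.0004
gripper_force: 0.0
```

```bash
python3 d.py R .008 .15; python3 - <<'E'
from h import *
w=eyes.read_camera("wrist")["image"][:,:,::-1]
cv2.imwrite("pics/w2.png",w[120:320,180:540])
E
```

```text
3.5667 [ 0.51111217 -0.00346247  0.16463156] [0.04385455 0.41131416 0.10989411] 0.00036202163813809794 yaw 2.8081039197358377 tool delta cm [ 3.1085792  11.88095945  1.46765264]
```

View pics/w2.png

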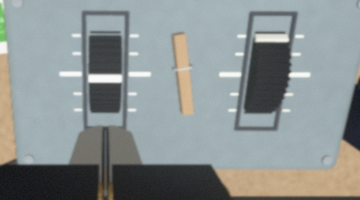

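The left bar, at (104,78), now lies on the long mark. The small offset is parallax. The right wheel is next and needs two strokes to the front.

Request:
play_rows(targets=[1,4,0,0,2,8,0,0,3.0,11,0,0,3.1,11.8,0,0,3.1,11.8,2,0,3.1,11.8,4,0,3.1,11.8,4.5,0,3.1,11.8,4.5,0])

```text
t: 4.28
tool_pos: [0.5478, -0.1194, 0.1162]
orientation: [-3.14, -0.077, 0.006]
force: [1.4, 0.3, 0.4]
opening: 0.0006
gripper_force: 0.0
```

```bash
python3 d.py R .008 .114
```

```text
4.2833 [ 0.54783785 -0.11935476  0.11615954] [1.4081083  0.28589502 0.41549332] 0.0006026860590114284 yaw 2.7940315033274072 tool delta cm [0.00989032 0.12626364 0.21578894]
```

Request:
play_rows(targets=[0,0.1,0.25,0,0,0.1,0.5,0,0,0.1,0.5,0,-0.3,0.1,0.5,0,-0.6,0.1,0.5,0,-0.9,0.1,0.5,0,-1.2,0.1,0.5,0,-1.5,0.1,0.5,0])

```text
t: 4.95
tool_pos: [0.5339, -0.1215, 0.1138]
orientation: [3.14, 0.077, 0.001]
force: [0.6, 2.3, 4.8]
opening: 0.0003
gripper_force: 2.9
```

Request:
play_rows(targets=[-0.1,0,0,0,-0.1,0,0,0,-0.1,0,-1,0,-0.1,0,-3,0,-2,0,-5,0,-2,0,-5,0])

```text
t: 5.45
tool_pos: [0.5141, -0.1233, 0.1673]
orientation: [3.139, 0.077, 0.005]
force: [0.9, 0.1, -0.3]
opening: 0.0008
gripper_force: 0.0
```

```bash
python3 d.py R .008 .15; python3 - <<'E'
from h import *
w=eyes.read_camera("wrist")["image"][:,:,::-1]
cv2.imwrite("pics/w3.png",w[100:320,60:440])
E
```

```text
5.45 [ 0.5140612  -0.1232599   0.16734358] [ 0.85696418  0.13668702 -0.30263583] 0.0008259486727276153 yaw 2.79501632219782 tool delta cm [ 3.3963897  -0.10275266  1.74475638]
```

View pics/w3.png

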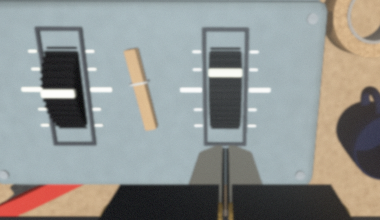

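The right bar, at (226,72), is now one click from the long mark (row 90), so I'll repeat the stroke.

Request:
play_rows(targets=[2,0,0,0,3.5,0,0,0,3.5,0,2,0,3.5,0,4,0,3.5,0,4.25,0,3.5,0,4.5,0,3.5,0,4.75,0,3.5,0,5,0])

```text
t: 6.17
tool_pos: [0.5496, -0.1208, 0.1142]
orientation: [3.141, 0.077, 0.002]
force: [-1.6, 1.7, 5.7]
opening: 0.0007
gripper_force: 2.6
```

Request:
play_rows(targets=[0,0,0,0,-0.3,0,0,0,-0.6,0,0,0,-0.9,0,0,0,-1.2,0,0,0,-1.5,0,0,0,-1.6,0,0,0,-1.6,0,0,0])

```text
t: 6.83
tool_pos: [0.5329, -0.1217, 0.1138]
orientation: [3.14, 0.076, 0.001]
force: [-1.5, 1.4, 6.7]
opening: 0.0005
gripper_force: 3.1
```

Request:
play_rows(targets=[0,0,-1,0,0,0,-3,0,-2,0,-5,0,-6,0,-7,0,-10,0,-9,0,-14,0,-10,0,-14,0,-10,0,-14,0,-10,0])

```text
t: 7.5
tool_pos: [0.3923, -0.1291, 0.2149]
orientation: [3.139, 0.074, 0.005]
force: [-0.2, 0.5, -0.3]
opening: 0.0009
gripper_force: 0.0
```

```bash
python3 - <<'E'
from h import *
w=eyes.read_camera("wrist")["image"][:,:,::-1]
t=eyes.read_camera("top")["image"][135:255,250:385,::-1]
cv2.imwrite("pics/w4.png",np.hstack([cv2.resize(t,(472,420),interpolation=cv2.INTER_CUBIC),w[:,80:400]]))
print(read_state()["t"],read_state()["tool_pos"])
E
```

```text
7.6 [ 0.39356124 -0.1286273   0.21323817]
```

View pics/w4.png

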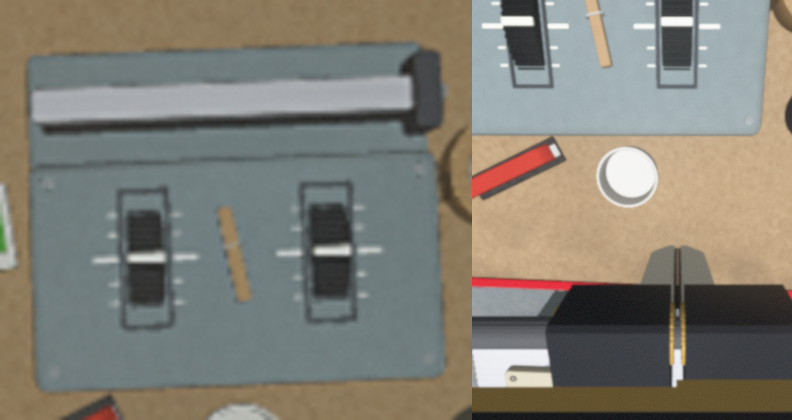

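Both bars, at (146,258) and (331,250), line up with their long marks. The peg and everything else are where they were, and the arm is clear.

```bash
python3 -c "
from plant import workorder; print(workorder.close_job())"
```

```text
the job is handed in; nothing more can be done
None
```

Both thumbwheels are clicked in with their setting bars at the long marks, confirmed by camera; nothing else looked moved, and I handed the job in at about 7.6 s with the arm clear.

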